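Press the swivel sleeve home in the shelf clamp

ROBOT

A 6-joint arm with a two-finger parallel gripper is mounted at the origin on the work surface. World frame = base frame: x ahead of the robot, y to its left, z up, the work surface at z = 0. Lengths are in m, angles in rad, forces in N, time in s.
With the tool pointing down it reaches from about 0.35 to 0.975 m from the base axis. Payload 4.9 kg.
Tool frame: the origin (TCP) lies at the very end of the fingers, on their centre line; the grasp point (between the pads) lies 19 mm behind it (manip.hold_point_z is the distance from the TCP to the grasp point, in m); z points along the fingers, x is the direction in which the jaws open and shut, and the axes are right-handed (so a half turn about z gives the same grasp; the last joint's range is limited). The gripper opens to 85 mm and grips with 20 to 120 N. Pads are 22 mm wide; open, the fingers measure 114 mm over their backs; the gripper's body (76 mm by 85 mm) begins 54 mm behind the grasp point. The pads swing forward as they close: fully open they stand 13 mm farther back than shut.
Start: joints at [-1.414, 0.053, 1.613, -0, 1.476, -0.119], TCP at [0.17, -0.601, 0.231] pointing down, gripper open.
Joint ranges: [-3.01, 3.01], [-1.01, 2.22], [0.06, 2.58], [-1.02, 4.17], [0.09, 2.62], [-3.14, 3.14]. Speed limits (rad/s): [2.57, 2.57, 3.14, 3.14, 3.14, 3.14].

INTERFACE

Orientations are given as a unit quaternion [w, x, y, z].
In Python, from plant import manip gives the robot as it stands.
- The arm moves only by the shell command python3 -m handwheel 'ROWS' [OPENING]. ROWS is JSON, a list of rows, each an object of numbers: "dx", "dy", "dz": the shift along the tool's x, y, z in m; "ax", "ay", "az": the turn, a rotation vector about the tool's x, y, z in rad. In form: [{"dx": .., "dy": .., "dz": .., "ax": .., "ay": .., "az": ..}, ...]. A call has 1 to 5 rows; each row is the pose to reach, as a shift and turn from the pose commanded when the call began, along the tool's axes at that moment; what a row does not reach only later rows make up. A row lasts 1/8 s, in which the tool goes at most 62.5 mm and 10.7 degrees, less where a joint would pass 70% of its speed; a pose out of reach is approached as far as the arm can. A call with a gripper value outside its range is refused whole. OPENING is the closure in counts, from 0 (fully open) to 255 (shut), set as the call begins (- or left out, the last holds). The fingers move at their own pace and stop on an object; the grip force is fixed at half the most. Time passes only in rows, so rows that repeat a pose let the fingers close. It gives the time, the measured TCP pose, the force and the opening at its end, in the units of the state.
- manip.state(): the state, without advancing time (a new reading comes with each control period).
- manip.grab_frame(name): name is "side" or "top"; returns a dict with "image" (420x560x3 uint8, blue, green, red), "z_map" (420x560 float32, m along the optical axis (not along the pixel's ray), 0 where there is no reading), "K" (3x3 intrinsics, pixels), "k1" (the pictures are not rectified: a ray, as slopes to the right and down, at radius r is drawn at 1 + k1 r^2 times it, then the intrinsics apply), "xyz" and "rotation" of the camera in the world. Camera axes: x right, y up, looking along -z (the intrinsics and any distortion apply to the point x, -y, -z); pixel columns grow to the right and rows downward; lengths in m; the calibration is good to about 2 mm. A picture is of the moment at which its call begins.
- manip.job_done(): hands the job in, once; it reports no verdict.
The state is a dict: "time": time; "joint_pos": joint angles; "joint_vel": joint speeds; "joint_efforts": joint torques, N m; "tool_pos": TCP position; "tool_rot": TCP orientation; "contact_force": force on the tool from outside, world axes, zero at the start; "ft_torque": the same for the moment, N m; "gripper_width": opening from 0.0 (shut) to 1.0 (fully open).
Only numpy, scipy, OpenCV 4.12 (cv2) and the standard library are available. Lean on these libraries where they do the work, as an engineer would, in place of code of your own. Each camera call takes 0.05 s, during which the arm holds its last target.

TASK

Press the smaller of the two flanged bronze sleeves, narrow end down, into the empty round boss of the white clamp on the shelf's edge, until its shoulder sits flush all round on the rim of the boss; once it bottoms, keep leaning on it with about 25 N for half a second or more to set it, then let go. The bore is tight and needs a steady push, but the plastic cracks under a hard shove, so feel your way in and for the stop. Leave everything else on the shelf as it stands.

Things in the scene. Friction and masses are not known exactly. Their poses are not given: they have to be found in the camera images.
- sleeve: the smaller flanged bronze sleeve (140 g), upright on its narrow end: barrel 25 mm outside diameter and 20 mm long, foot chamfered 0.8 mm; above it a shoulder (flange) 42 mm in diameter and 8 mm thick, 28 mm in all; 14 mm hole through it. Origin: centre of the foot's underside; z axis up along the barrel. It stands on the shelf (top 40 mm above the table). It can be gripped across the flange, wider than the boss.
- bore_mouth (a point): centre of the open bore at the top rim of the clamp's round white boss, z axis up along the bore. Bore 26 mm, boss 36 mm in outside diameter; the rim is 50 to 60 mm above the shelf top (the clamp is packed up differently each time), 36 mm above the clamp's flat body, so fingers have room beside the boss. With the shoulder on the rim the sleeve's origin is 20 mm below this point.
- bore_floor (a point): bottom of the bore, on its axis, 36 mm below the mouth. In the bore, 6 to 10 mm below the rim, sits a tight grey friction collar: the foot must drive it down ahead of itself against about 15 N of steady drag (no spring: it stays where it is left) until the shoulder meets the rim. More than 42 N between sleeve and clamp (side forces counted in) cracks it.
- clamp: white plastic clamp fixed to the near edge of the red acrylic shelf (shelf top 40 mm above the table). Origin: on the boss axis, 50 mm below the rim; z up; top of its flat body at z = 14 mm, 56 mm wide in y, running x = -74 to +26 mm; an upright cork board 80 mm wide (y from 85 to 165 mm) stands on its +y side at x = -45 mm, its top at z = 92 mm. It does not move.
- big_sleeve: the larger flanged bronze sleeve, too big for the bore, to be left alone: flange 56 mm in diameter and 6 mm thick on top, barrel 35 mm, 20 mm high in all. Origin: centre of its underside.
- jar: empty open baby food jar of glass, neck narrowed, 58 mm in diameter, 72 mm high, origin at the centre of its underside. Leave alone.
- jar_lid: round steel jar lid, 62 mm in diameter, 11 mm high, origin at the centre of its underside. Leave alone.
- heart_a: pink ceramic heart-shaped magnet, about 41 by 37 mm, 9 mm high, lying between the two sleeves, origin near its centre, underside. Leave alone.
- heart_b: the other pink ceramic heart-shaped magnet, same size, origin near its centre, underside. Leave alone.
- can_opener: stainless can opener lying flat, about 155 mm long and 56 mm wide, 29 mm high at its turning key, origin mid-length at its underside, handles towards its -x. Leave alone.
- egg_cup: turned wooden egg cup, 48 mm in diameter, 58 mm high, origin at the centre of its underside. Leave alone.
Things that resemble listed ones, but are neither listed nor needed, are in the scene too. Leave any pink or purple look-alike of the clamp alone.

How it is judged:
By the outcome, as a careful person would: the job done as asked, in the order asked, and still so for the second after the job is handed in, with the robot touching nothing.
It also fails if it takes over 58 s, if anything falls off the work surface, if the arm or the gripper's body presses on something with over 40 N, if the wrist force passes 120 N, or if a joint passes its speed limit or range.

## Working session

There is one attempt and no reset: what is moved stays moved. The work goes in short steps, Python scripts to look and compute and a shell command to move; the robot and the scene stay as the last step left them, time stands still between calls to the robot, and variables do not carry over. Pictures are saved under pics/ and viewed, and the job is handed in when it is done.

```bash
ls; mkdir -p pics
cat > h.py <<'E'
import numpy as np, cv2
from plant import manip
def grab(n,save=None):
    f=manip.grab_frame(n)
    if save: cv2.imwrite('pics/'+save+'.png',f['image'])
    return f
def ray(f,u,v):
    K=np.array(f['K']);k1=f['k1']
    d=np.array([(u-K[0,2])/K[0,0],(v-K[1,2])/K[1,1]]);s=d.copy()
    for _ in range(20): s=d/(1+k1*(s@s))
    r=np.array(f['rotation'])@np.array([s[0],-s[1],-1.0])
    return np.array(f['xyz']),r
def onz(f,u,v,z):
    o,r=ray(f,u,v); return o+r*(z-o[2])/r[2]
def atdepth(f,u,v):
    o,r=ray(f,u,v); return o+r*f['z_map'][int(round(v)),int(round(u))]
def proj(f,p):
    R=np.array(f['rotation']);c=R.T@(np.array(p)-np.array(f['xyz']))
    s=np.array([c[0],-c[1]])/-c[2]; s=s*(1+f['k1']*(s@s)); K=np.array(f['K'])
    return K[0,0]*s[0]+K[0,2],K[1,1]*s[1]+K[1,2]
E
python3 - <<'E'
from h import *
import pickle
for n in('side','top'):
    f=grab(n,n+'0'); pickle.dump(f,open(n+'0.pkl','wb')); print(n,f['K'],f['k1'],f['xyz'],np.round(f['rotation'],3))
print(manip.state())
E
```

```text
pics
side [[545.41565022   0.         281.02247236]
 [  0.         545.41565022 210.20963017]
 [  0.           0.           1.        ]] -0.06477438964886627 [0.4838528  0.92032805 1.07051707] [-0.017 -0.006  0.376  0.927]
top [[531.13180092   0.         277.86082369]
 [  0.         531.13180092 214.55468655]
 [  0.           0.           1.        ]] -0.03545277508336563 [1.70148190e-01 9.83213087e-04 1.77183741e+00] [-0.698 -0.072  0.071  0.709]
{'time': 0.1, 'joint_pos': array([-1.41401217e+00,  5.33243214e-02,  1.61414485e+00, -1.21352042e-05,
        1.47598782e+00, -1.18989314e-01]), 'joint_vel': array([ 0.00076845, -0.00187353, -0.00194469,  0.00135422, -0.00193664,
        0.00056587]), 'joint_efforts': array([ 1.96063411e-03, -3.94901490e+01, -3.71361029e+01,  4.87782427e-05,
        3.90535832e-03, -3.04153707e-05]), 'tool_pos': array([ 0.17009822, -0.60083061,  0.23017226]), 'tool_rot': array([-6.42219603e-04,  7.97587385e-01, -6.03202698e-01, -6.75670404e-04]), 'contact_force': array([-0.36358922, -0.45413914,  0.85353742]), 'ft_torque': array([0.01521037, 0.00543615, 0.05877532]), 'gripper_width': 1.0013506499822955}
```

Run:
```python
s=open('h.py').read()
s=s.replace("import numpy as np, cv2\n","import numpy as np, cv2\nfrom scipy.spatial.transform import Rotation as Ro\ndef RM(q): return Ro.from_quat(q,scalar_first=True).as_matrix()\n").replace("np.array(f['rotation'])","RM(f['rotation'])")
open('h.py','w').write(s)
```

```text
(no output)
```

View pics/side0.png

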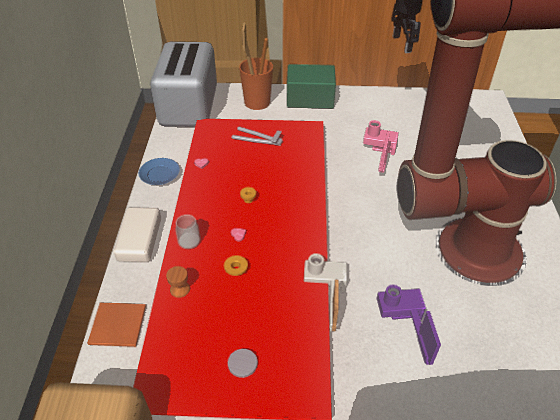

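View pics/top0.png

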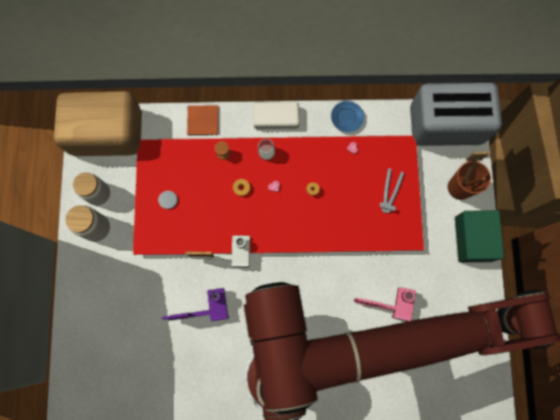

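Run:
```python
from h import *
import pickle
S=pickle.load(open('side0.pkl','rb'));T=pickle.load(open('top0.pkl','rb'))
a=cv2.resize(S['image'][170:345,160:360],None,fx=4,fy=3.4,interpolation=cv2.INTER_CUBIC)
b=cv2.resize(T['image'][135:275,180:340],None,fx=4.5,fy=4.2,interpolation=cv2.INTER_CUBIC)
cv2.imwrite('pics/s_c.png',a[:600,:800]);cv2.imwrite('pics/t_c.png',b)
for f,n in((S,'side'),(T,'top')):
    hsv=cv2.cvtColor(f['image'],cv2.COLOR_BGR2HSV)
    m=cv2.inRange(hsv,(12,120,80),(32,255,255))
    k,l,st,c=cv2.connectedComponentsWithStats(m)
    for i in range(1,k):
        if st[i,4]>30: print(n,st[i],c[i],onz(f,*c[i],.06).round(4), onz(f,*c[i],.068).round(4))
```

```text
side [ 156    0  125   84 6026] [219.02937272  31.26485231] [ 0.7878 -1.0064  0.06  ] [ 0.7854 -0.9912  0.068 ]
side [ 282    0  156   87 9779] [355.33121996  39.36322732] [ 0.2694 -0.9645  0.06  ] [ 0.2711 -0.9496  0.068 ]
side [473  31  34  59 927] [489.03883495  59.27184466] [-0.2071 -0.848   0.06  ] [-0.2017 -0.834   0.068 ]
side [138 104  18  21 125] [147.432 114.4  ] [ 0.9495 -0.4625  0.06  ] [ 0.9458 -0.4515  0.068 ]
side [ 514  112   46   45 1200] [539.41666667 128.95083333] [-0.2676 -0.4397  0.06  ] [-0.2617 -0.429   0.068 ]
side [134 124  11  20  65] [139.10769231 133.70769231] [ 0.9541 -0.3644  0.06  ] [ 0.9504 -0.3543  0.068 ]
side [107 143  34  67 385] [124.58701299 177.83116883] [ 0.9513 -0.1681  0.06  ] [ 0.9476 -0.1595  0.068 ]
side [240 187  16  16 181] [247.6961326  194.15469613] [ 0.607  -0.1164  0.06  ] [ 0.606  -0.1082  0.068 ]
side [  33  209  116  211 6060] [ 84.9179868  360.74174917] [0.904  0.3863 0.06  ] [0.9007 0.3906 0.068 ]
side [224 256  24  20 363] [235.5399449  265.17906336] [0.6169 0.124  0.06  ] [0.6159 0.1303 0.068 ]
side [167 267  20  18 128] [175.
[... 819 characters left out ...]
9] [241.15075377 186.97487437] [0.6183 0.12   0.06  ] [0.6162 0.1194 0.068 ]
top [307 183  13  12 121] [312.66942149 188.48760331] [ 0.6093 -0.1178  0.06  ] [ 0.6072 -0.1172  0.068 ]
top [ 67 207  26  25 482] [ 79.70746888 218.75518672] [0.519  0.6542 0.06  ] [0.5173 0.6512 0.068 ]
top [542 231  15  12  77] [548.35064935 237.14285714] [ 0.4326 -0.8891  0.06  ] [ 0.4313 -0.8849  0.068 ]
top [187 252  25   3  69] [198.68115942 253.01449275] [0.3993 0.2583 0.06  ] [0.3982 0.2571 0.068 ]
top [552 268   8  11  53] [555.77358491 273.56603774] [ 0.3127 -0.8997  0.06  ] [ 0.312  -0.8955  0.068 ]
top [549 283  11  16  93] [555.40860215 290.5483871 ] [ 0.258  -0.8921  0.06  ] [ 0.2576 -0.8879  0.068 ]
```

View pics/s_c.png

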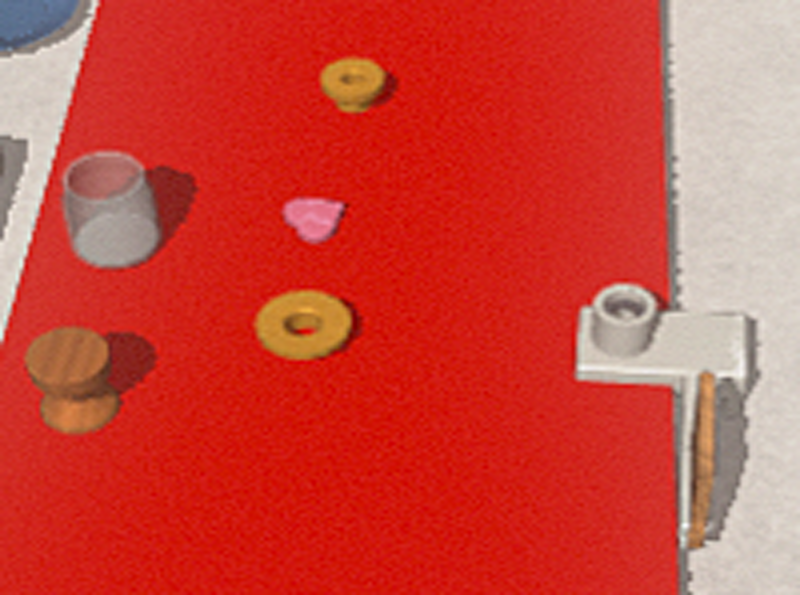

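View pics/t_c.png

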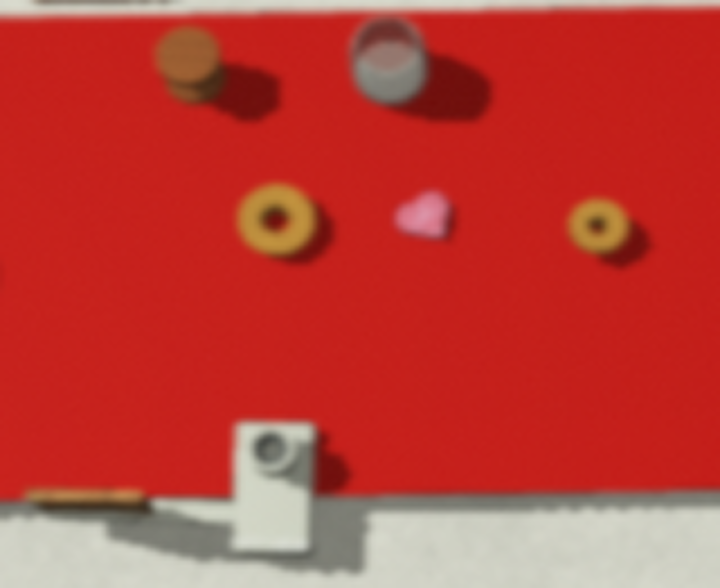

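```bash
cat >> h.py <<'E'
def tri(f,a,g,b):
    o1,r1=ray(f,*a);o2,r2=ray(g,*b)
    A=np.stack([r1,-r2],1);x=np.linalg.lstsq(A,o2-o1,rcond=None)[0]
    p,q=o1+r1*x[0],o2+r2*x[1]; return (p+q)/2,np.linalg.norm(p-q)
E
python3 - <<'E'
from h import *
import pickle
S=pickle.load(open('side0.pkl','rb'));T=pickle.load(open('top0.pkl','rb'))
print(tri(S,(316.3,258.8),T,(240.2,241.9)))
# crops big
def crop(f,c,h,n):
    u,v=c; im=f['image'][v-h:v+h,u-h:u+h]; cv2.imwrite('pics/'+n+'.png',cv2.resize(im,(600,600),interpolation=cv2.INTER_NEAREST))
a=[]
for f,c in((S,(316,262)),(T,(241,244)),(S,(249,195)),(T,(313,188))):
    u,v=c;a.append(cv2.resize(f['image'][v-15:v+15,u-20:u+20],(400,300),interpolation=cv2.INTER_NEAREST))
cv2.imwrite('pics/crops.png',np.vstack([np.hstack(a[:2]),np.hstack(a[2:])]))
# depth
for f,box,n in((S,(296,336,245,285),'side boss'),(T,(221,261,225,265),'top boss'),(S,(232,266,180,210),'side slv'),(T,(300,326,176,202),'top slv')):
    u0,u1,v0,v1=box;P=[]
    for v in range(v0,v1):
        for u in range(u0,u1):
            if f['z_map'][v,u]>0:P.append(atdepth(f,u,v))
    P=np.array(P);h=np.histogram(P[:,2],bins=np.arange(0.03,0.125,.005));print(n,h[0])
    zt=.085 if 'boss' in n else .06
    q=P[P[:,2]>zt]; print(len(q),q.mean(0).round(4),np.median(q[:,2]),((q.max(0)+q.min(0))/2).round(4),(np.ptp(q,axis=0)).round(4))
E
```

```text
(array([0.42877117, 0.12136177, 0.08942342]), np.float64(0.0007574606977176095))
side boss [ 22 487 193  59 324  96  24  25  20  40  45  67  28   0   0   0   0   0]
104 [0.4266 0.1333 0.0926] 0.08888980666161822 [0.4184 0.1643 0.1091] [0.054  0.1191 0.048 ]
top boss [128 321 298 162 183 159  34   3   5  22  18  30  16   3   0   0   0   0]
49 [0.4314 0.1247 0.0895] 0.08895110481782087 [0.431  0.1247 0.0915] [0.0357 0.0323 0.0126]
side slv [ 43 550 243  10   6  10  49  94   7   0   0   0   0   0   0   0   0   0]
150 [ 0.6051 -0.1133  0.0661] 0.0660728129086523 [ 0.6046 -0.1154  0.0663] [0.0403 0.0437 0.012 ]
top slv [ 77 204 195  63   9  10  34  50  20   5   0   0   0   0   0   0   0   0]
109 [ 0.608  -0.1151  0.0674] 0.06703218210216577 [ 0.6074 -0.1153  0.0685] [0.0378 0.0405 0.0155]
```

View pics/crops.png

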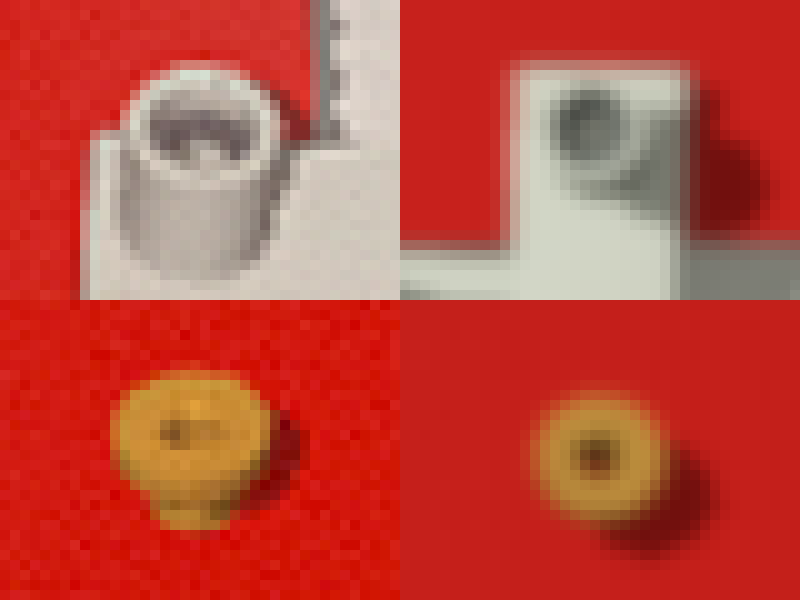

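Run:
```python
from h import *
import pickle
S=pickle.load(open('side0.pkl','rb'));T=pickle.load(open('top0.pkl','rb'))
for n,a,b,z in(('boss',(315.8,258.8),(239.5,241.2),.095),('slv',(247.6,192.2),(312.5,188.2),.068)):
    print(n,tri(S,a,T,b),onz(S,*a,z).round(4),onz(T,*b,z).round(4))
# clamp body edges in top: fit rectangle of white
for p in [(0.43,.121,.095),(0.43,.121,.059)]: print(proj(S,p),proj(T,p))
s=manip.state();R=RM(s['tool_rot']);print(R.round(4),s['tool_pos'])
```

```text
boss (array([0.4303613 , 0.12347262, 0.09208881]), np.float64(0.0013588606244181259)) [0.4299 0.1261 0.095 ] [0.4306 0.1231 0.095 ]
slv (array([ 0.60767108, -0.11663613,  0.06724196]), np.float64(0.0014163910149938325)) [ 0.6069 -0.1156  0.068 ] [ 0.6082 -0.1167  0.068 ]
(np.float64(315.7264390139087), np.float64(257.08448137774644)) (np.float64(240.16156165642667), np.float64(241.36904713633544))
(np.float64(314.98199105320225), np.float64(266.79720103365446)) (np.float64(240.95464649550416), np.float64(243.0508904128264))
[[ 2.723e-01 -9.622e-01 -3.000e-04]
 [-9.622e-01 -2.723e-01  1.800e-03]
 [-1.900e-03 -2.000e-04 -1.000e+00]] [ 0.17009822 -0.60083061  0.23017226]
```

```bash
python3 -m handwheel '[{"dx":-0.159,"dy":-0.254,"dz":0.03},{"dx":-0.159,"dy":-0.254,"dz":0.03},{"dx":-0.159,"dy":-0.254,"dz":0.03},{"dx":-0.159,"dy":-0.254,"dz":0.03},{"dx":-0.159,"dy":-0.254,"dz":0.03}]' 0
python3 -m handwheel '[{"dx":-0.159,"dy":-0.254,"dz":0.03},{"dx":-0.159,"dy":-0.254,"dz":0.03},{"dx":-0.159,"dy":-0.254,"dz":0.03},{"dx":-0.159,"dy":-0.254,"dz":0.03},{"dx":-0.159,"dy":-0.254,"dz":0.03}]'
python3 -m handwheel '[{"az":0.138},{"az":0.276},{"az":0.276}]'
python3 -c "
from h import *
s=manip.state();print(s['time'],s['tool_pos'],s['joint_pos'],s['contact_force']);R=RM(s['tool_rot']);print(R.round(4));print(R.T@(np.array([.6075,-.1165,.12])-s['tool_pos']))"
```

```text
0.1 [ 0.17009822 -0.60083061  0.23017226] [-1.41401217e+00  5.33243214e-02  1.61414485e+00 -1.21352042e-05
  1.47598782e+00 -1.18989314e-01] [-0.36358922 -0.45413914  0.85353742]
[[ 2.723e-01 -9.622e-01 -3.000e-04]
 [-9.622e-01 -2.723e-01  1.800e-03]
 [-1.900e-03 -2.000e-04 -1.000e+00]]
[-0.34672398 -0.55273075  0.11093049]invalid input at $[0]: expected keys dx, dy, dz, ax, ay, az
invalid input at $[0]: expected keys dx, dy, dz, ax, ay, az
invalid input at $[0]: expected keys dx, dy, dz, ax, ay, az
```

All six keys are required, so nothing moved. I'll retype the rows in full.

```bash
python3 -m handwheel '[{"dx":-0.159,"dy":-0.254,"dz":0.03,"ax":0,"ay":0,"az":0},{"dx":-0.159,"dy":-0.254,"dz":0.03,"ax":0,"ay":0,"az":0},{"dx":-0.159,"dy":-0.254,"dz":0.03,"ax":0,"ay":0,"az":0},{"dx":-0.159,"dy":-0.254,"dz":0.03,"ax":0,"ay":0,"az":0},{"dx":-0.159,"dy":-0.254,"dz":0.03,"ax":0,"ay":0,"az":0}]' 0
python3 -c "
from h import *
s=manip.state();print(s['time'],s['tool_pos'],s['joint_pos'],s['contact_force']);R=RM(s['tool_rot']);print(R.round(4));print(R.T@(np.array([.6075,-.1165,.12])-s['tool_pos']))"
```

```text
time: 0.72
tool_pos: [0.3723, -0.377, 0.2005]
tool_rot: [-0.0, 0.798, -0.603, -0.0]
contact_force: [0.1, 0.3, 0.2]
gripper_width: 1.001
0.725 [ 0.37228596 -0.37701078  0.2005438 ] [-9.32331975e-01 -1.55283382e-01  1.86498726e+00  2.36858445e-04
  1.43265711e+00  3.61965133e-01] [0.11121897 0.29398365 0.16994845]
[[ 2.73e-01 -9.62e-01 -3.00e-04]
 [-9.62e-01 -2.73e-01  8.00e-04]
 [-8.00e-04  1.00e-04 -1.00e+00]]
[-0.18634994 -0.29739478  0.08067754]
```

```bash
python3 -m handwheel '[{"dx":-0.155,"dy":-0.248,"dz":0.03,"ax":0,"ay":0,"az":0},{"dx":-0.155,"dy":-0.248,"dz":0.03,"ax":0,"ay":0,"az":0},{"dx":-0.155,"dy":-0.248,"dz":0.03,"ax":0,"ay":0,"az":0},{"dx":-0.155,"dy":-0.248,"dz":0.03,"ax":0,"ay":0,"az":0},{"dx":-0.155,"dy":-0.248,"dz":0.03,"ax":0,"ay":0,"az":0}]' >/dev/null
python3 -m handwheel '[{"dx":-0.03,"dy":-0.049,"dz":0,"ax":0,"ay":0,"az":0.14},{"dx":-0.03,"dy":-0.049,"dz":0,"ax":0,"ay":0,"az":0.276},{"dx":-0.03,"dy":-0.049,"dz":0,"ax":0,"ay":0,"az":0.276}]'
python3 - <<'E'
from h import *
s=manip.state();print(s['time'],s['tool_pos'],s['joint_pos'],s['contact_force']);R=RM(s['tool_rot']);print(R.round(4));print(R.T@(np.array([.6075,-.1165,.045])-s['tool_pos']))
f=grab('side');g=grab('top')
def c(f,p,h=40):
    u,v=p; return cv2.resize(f['image'][v-h:v+h,u-h:u+h],(400,400),interpolation=cv2.INTER_CUBIC)
cv2.imwrite('pics/pre.png',np.hstack([c(f,(249,185)),c(g,(313,188))]))
E
```

```text
time: 1.72
tool_pos: [0.6066, -0.1196, 0.1705]
tool_rot: [0.0, 0.708, -0.706, -0.001]
contact_force: [-1.0, 0.3, -0.2]
gripper_width: 0.999
1.725 [ 0.60656433 -0.1196135   0.1704957 ] [-3.14957397e-01  8.15141665e-02  1.68587677e+00 -1.11656434e-04
  1.37562289e+00  1.25335559e+00] [-1.03977109  0.31003704 -0.16189515]
[[ 2.5e-03 -1.0e+00 -1.4e-03]
 [-1.0e+00 -2.5e-03  3.0e-04]
 [-3.0e-04  1.4e-03 -1.0e+00]]
[-0.00306854 -0.0011172   0.12549532]
```

View pics/pre.png

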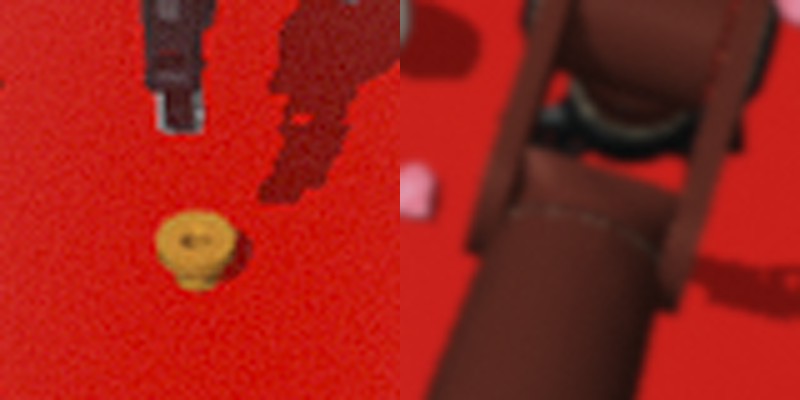

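```bash
python3 -m handwheel '[{"dx":-0.003,"dy":-0.001,"dz":0.06,"ax":0,"ay":0,"az":0},{"dx":-0.003,"dy":-0.001,"dz":0.105,"ax":0,"ay":0,"az":0},{"dx":-0.003,"dy":-0.001,"dz":0.124,"ax":0,"ay":0,"az":0},{"dx":-0.003,"dy":-0.001,"dz":0.124,"ax":0,"ay":0,"az":0}]'
python3 - <<'E'
from h import *
s=manip.state();print(s['time'],s['tool_pos'])
f=grab('side');g=grab('top')
def c(f,p,h=40):
    u,v=p; return cv2.resize(f['image'][v-h:v+h,u-h:u+h],(400,400),interpolation=cv2.INTER_CUBIC)
cv2.imwrite('pics/low.png',np.hstack([c(f,(249,185)),c(g,(313,188))]))
E
```

```text
time: 2.33
tool_pos: [0.6067, -0.1176, 0.0463]
tool_rot: [-0.001, -0.707, 0.707, 0.001]
contact_force: [0.7, -0.1, 1.1]
gripper_width: 1.0
2.325 [ 0.60669809 -0.11756889  0.04628034]
```

View pics/low.png

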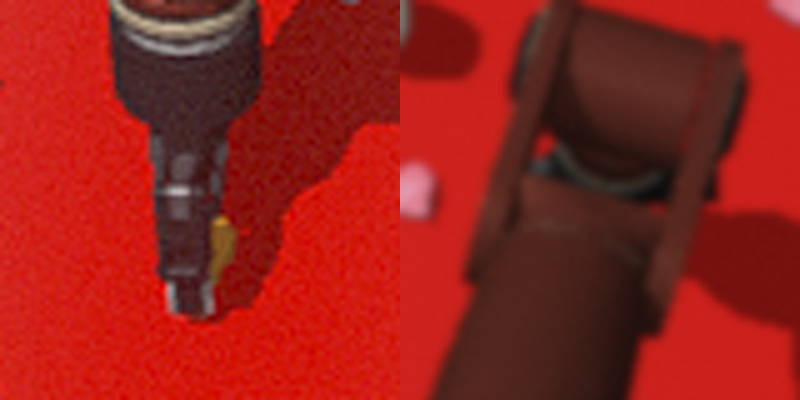

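```bash
python3 -m handwheel '[{"dx":0,"dy":0,"dz":0,"ax":0,"ay":0,"az":0},{"dx":0,"dy":0,"dz":0,"ax":0,"ay":0,"az":0},{"dx":0,"dy":0,"dz":0,"ax":0,"ay":0,"az":0},{"dx":0,"dy":0,"dz":0,"ax":0,"ay":0,"az":0},{"dx":0,"dy":0,"dz":0,"ax":0,"ay":0,"az":0}]' 255
python3 -m handwheel '[{"dx":0,"dy":0,"dz":0,"ax":0,"ay":0,"az":0},{"dx":0,"dy":0,"dz":0,"ax":0,"ay":0,"az":0}]'
```

```text
time: 3.05
tool_pos: [0.6088, -0.1177, 0.049]
tool_rot: [0.001, -0.707, 0.707, -0.001]
contact_force: [-1.6, -0.2, 5.9]
gripper_width: 0.463
time: 3.3
tool_pos: [0.6088, -0.1177, 0.049]
tool_rot: [0.001, -0.707, 0.707, -0.001]
contact_force: [-1.7, 0.7, 5.3]
gripper_width: 0.466
```

```bash
python3 -m handwheel '[{"dx":0,"dy":0,"dz":-0.01,"ax":0,"ay":0,"az":0},{"dx":0,"dy":0,"dz":-0.03,"ax":0,"ay":0,"az":0},{"dx":0,"dy":0,"dz":-0.06,"ax":0,"ay":0,"az":0},{"dx":0,"dy":0,"dz":-0.1,"ax":0,"ay":0,"az":0},{"dx":0,"dy":0,"dz":-0.1,"ax":0,"ay":0,"az":0}]'
python3 - <<'E'
from h import *
s=manip.state();print(s['time'],s['tool_pos'],s['contact_force'],s['ft_torque'],RM(s['tool_rot']).round(4))
f=grab('side')
u,v=[int(x) for x in proj(f,s['tool_pos'])];print(u,v)
cv2.imwrite('pics/held.png',cv2.resize(f['image'][v-40:v+30,u-40:u+40],(800,600)[:2],interpolation=cv2.INTER_CUBIC))
E
```

```text
time: 3.92
tool_pos: [0.6106, -0.1182, 0.1532]
tool_rot: [0.002, -0.707, 0.707, -0.004]
contact_force: [0.1, -0.5, -1.1]
gripper_width: 0.462
3.925 [ 0.61056619 -0.11816785  0.15317385] [ 0.09961251 -0.4973886  -1.07841125] [-0.00595747 -0.05820824 -0.01979528] [[-1.0e-04 -1.0e+00  9.1e-03]
 [-1.0e+00  1.0e-04 -2.9e-03]
 [ 2.9e-03 -9.1e-03 -1.0e+00]]
244 167
```

View pics/held.png

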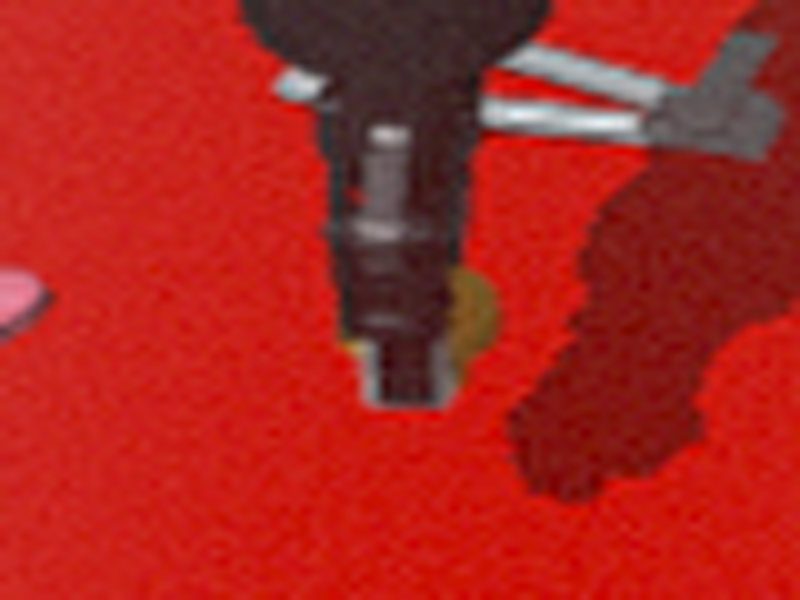

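```bash
python3 -m handwheel '[{"dx":0,"dy":0,"dz":0,"ax":0,"ay":0,"az":0},{"dx":0,"dy":0,"dz":0,"ax":0,"ay":0,"az":0}]'
python3 - <<'E'
from h import *
s=manip.state();print(s['time'],s['tool_pos'],s['contact_force'],s['ft_torque'],RM(s['tool_rot']).round(4),s['joint_vel'].round(4),s['joint_efforts'].round(2))
E
```

```text
time: 4.22
tool_pos: [0.6065, -0.1169, 0.1453]
tool_rot: [-0.001, -0.707, 0.707, 0.002]
contact_force: [-0.1, 0.7, -2.6]
gripper_width: 0.46
4.225 [ 0.6065375 -0.1169452  0.1452659] [-0.12050675  0.6998353  -2.5893616 ] [ 0.0160307  -0.00754426  0.01948707] [[-2.0e-04 -1.0e+00 -3.3e-03]
 [-1.0e+00  2.0e-04  1.1e-03]
 [-1.1e-03  3.3e-03 -1.0e+00]] [ 0.0005 -0.0012 -0.0051 -0.0011 -0.0015 -0.0005] [ 1.000e-02 -4.139e+01 -3.662e+01  0.000e+00  1.000e-02 -0.000e+00]
```

```bash
python3 -m handwheel '[{"dx":-0.2405,"dy":0.1765,"dz":0,"ax":0,"ay":0,"az":0},{"dx":-0.2405,"dy":0.1765,"dz":0,"ax":0,"ay":0,"az":0},{"dx":-0.2405,"dy":0.1765,"dz":0,"ax":0,"ay":0,"az":0},{"dx":-0.2405,"dy":0.1765,"dz":0,"ax":0,"ay":0,"az":0},{"dx":-0.2405,"dy":0.1765,"dz":0,"ax":0,"ay":0,"az":0}]'>/dev/null
python3 -m handwheel '[{"dx":0,"dy":0,"dz":0,"ax":0,"ay":0,"az":0},{"dx":0,"dy":0,"dz":0,"ax":0,"ay":0,"az":0},{"dx":0,"dy":0,"dz":0,"ax":0,"ay":0,"az":0}]'
python3 - <<'E'
from h import *
s=manip.state();print(s['time'],s['tool_pos'],s['contact_force'],s['ft_torque'],RM(s['tool_rot']).round(4))
f=grab('side');g=grab('top')
import pickle;pickle.dump((f,g),open('hov.pkl','wb'))
cv2.imwrite('pics/hov.png',np.hstack([cv2.resize(f['image'][215:290,276:356],(640,600),interpolation=cv2.INTER_CUBIC)]))
cv2.imwrite('pics/hovt.png',cv2.resize(g['image'][200:280,200:280],(600,600),interpolation=cv2.INTER_CUBIC))
E
```

```text
time: 5.22
tool_pos: [0.4317, 0.1224, 0.1471]
tool_rot: [-0.0, -0.707, 0.708, 0.0]
contact_force: [-1.1, 0.4, -1.1]
gripper_width: 0.465
5.225 [0.43174122 0.12243512 0.14709751] [-1.10441396  0.41995263 -1.05196672] [ 0.00807509 -0.02344585 -0.0445218 ] [[-1.7e-03 -1.0e+00 -5.0e-04]
 [-1.0e+00  1.7e-03 -3.0e-04]
 [ 3.0e-04  5.0e-04 -1.0e+00]]
```

View pics/hov.png

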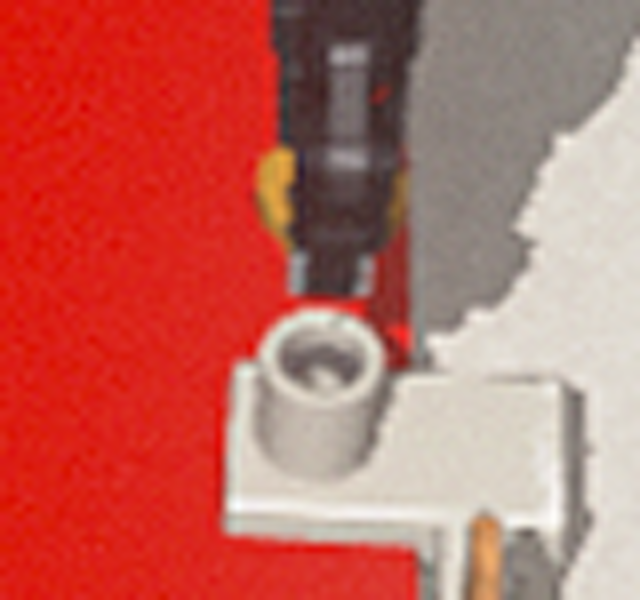

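View pics/hovt.png

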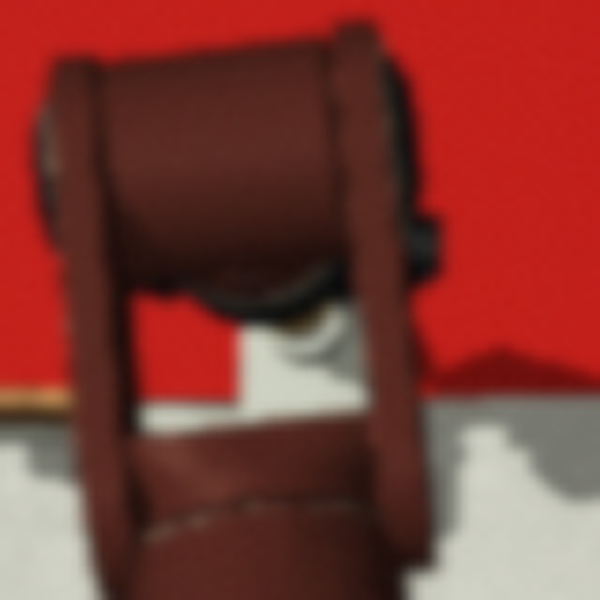

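Run:
```python
from h import *
import pickle
S=pickle.load(open('side0.pkl','rb'));T=pickle.load(open('top0.pkl','rb'));f,g=pickle.load(open('hov.pkl','rb'))
def zs(f,us,vs):
    a=np.array([atdepth(f,u,v) for u in us for v in vs if f['z_map'][v,u]>0]); return np.median(a[:,2]).round(4),a[:,2].std().round(4),len(a)
print('shelf S',zs(S,range(275,300),range(225,245)),'shelf T',zs(T,range(262,290),range(215,235)))
print('body S',zs(S,range(326,342),range(265,275)),'body T',zs(T,range(236,246),range(252,262)))
print('slv flange S',[ (u,v,atdepth(S,u,v)[2].round(4)) for u,v in((242,192),(253,192),(247,187),(247,198))])
print('slv flange T',[ (u,v,atdepth(T,u,v)[2].round(4)) for u,v in((307,188),(317,188),(312,183),(312,193))])
cs=(315.8,258.8);ct=(239.5,241.2)
for F,c,a,b,n in((S,cs,6.6,5,'S'),(T,ct,4.6,4.6,'T')):
    L=[]
    for t in np.arange(0,2*np.pi,.3):
        u=int(round(c[0]+a*np.cos(t)));v=int(round(c[1]+b*np.sin(t)));L.append(atdepth(F,u,v))
    L=np.array(L);print(n,np.sort(L[:,2]).round(4))
s=manip.state();tp=s['tool_pos']
hsv=cv2.cvtColor(f['image'],cv2.COLOR_BGR2HSV);m=cv2.inRange(hsv,(12,110,60),(32,255,255))[225:255,300:335]
for r in range(30):
    q=np.where(m[r])[0]
    if len(q):print(225+r,q.min()+300,q.max()+300,end='; ')
print(proj(f,tp),proj(f,tp+[0,0,.033]),proj(f,tp+[0.021,0,.033]),proj(f,tp+[-.021,0,.033]))
```

```text
shelf S (np.float64(0.0388), np.float64(0.0022), 500) shelf T (np.float64(0.0396), np.float64(0.0045), 559)
body S (np.float64(0.0533), np.float64(0.0019), 160) body T (np.float64(0.0545), np.float64(0.0039), 100)
slv flange S [(242, 192, np.float64(0.0673)), (253, 192, np.float64(0.0659)), (247, 187, np.float64(0.0394)), (247, 198, np.float64(0.0674))]
slv flange T [(307, 188, np.float64(0.0619)), (317, 188, np.float64(0.0629)), (312, 183, np.float64(0.0688)), (312, 193, np.float64(0.066))]
S [0.0775 0.0836 0.0865 0.0866 0.0867 0.0869 0.0876 0.0884 0.0887 0.0888
 0.0889 0.0891 0.0891 0.0902 0.0903 0.0904 0.0906 0.0912 0.0931 0.0936
 0.0944]
T [0.0791 0.0848 0.0854 0.0861 0.0864 0.0866 0.0876 0.0877 0.088  0.0887
 0.0895 0.0901 0.0904 0.0907 0.0908 0.0918 0.0919 0.0941 0.0949 0.0973
 1.7718]
233 311 311; 234 309 312; 235 309 312; 236 308 312; 237 308 326; 238 308 326; 239 308 326; 240 308 326; 241 309 326; 242 309 325; 243 310 324; 244 311 311; 245 312 312; (np.float64(316.0667207563974), np.float64(242.71735390950187)) (np.float64(316.80302988645985), np.float64(232.8613000621752)) (np.float64(307.20571983088644), np.float64(232.59326179365792)) (np.float64(326.4037676728767), np.float64(233.1285612592887))
```

```bash
python3 -m handwheel '[{"dx":-0.0005,"dy":0,"dz":0.02,"ax":0,"ay":0,"az":0},{"dx":-0.0005,"dy":0,"dz":0.038,"ax":0,"ay":0,"az":0},{"dx":-0.0005,"dy":0,"dz":0.04,"ax":0,"ay":0,"az":0},{"dx":-0.0005,"dy":0,"dz":0.04,"ax":0,"ay":0,"az":0},{"dx":-0.0005,"dy":0,"dz":0.04,"ax":0,"ay":0,"az":0}]'
python3 - <<'E'
from h import *
s=manip.state();print(s['time'],s['tool_pos'],s['contact_force'],s['ft_torque'],RM(s['tool_rot']).round(4))
f=grab('side')
import pickle;pickle.dump(f,open('hov2.pkl','wb'))
cv2.imwrite('pics/hov2.png',np.hstack([cv2.resize(f['image'][215:290,276:356],(640,600),interpolation=cv2.INTER_CUBIC)]))
E
```

```text
time: 5.95
tool_pos: [0.4319, 0.1237, 0.1081]
tool_rot: [0.001, -0.707, 0.707, -0.0]
contact_force: [-0.5, -0.7, -1.3]
gripper_width: 0.462
5.95 [0.43186588 0.12374674 0.10812284] [-0.51018475 -0.6688242  -1.31271218] [ 0.02549127 -0.000245    0.0058293 ] [[-2.0e-04 -1.0e+00  1.4e-03]
 [-1.0e+00  2.0e-04  1.0e-04]
 [-1.0e-04 -1.4e-03 -1.0e+00]]
```

View pics/hov2.png

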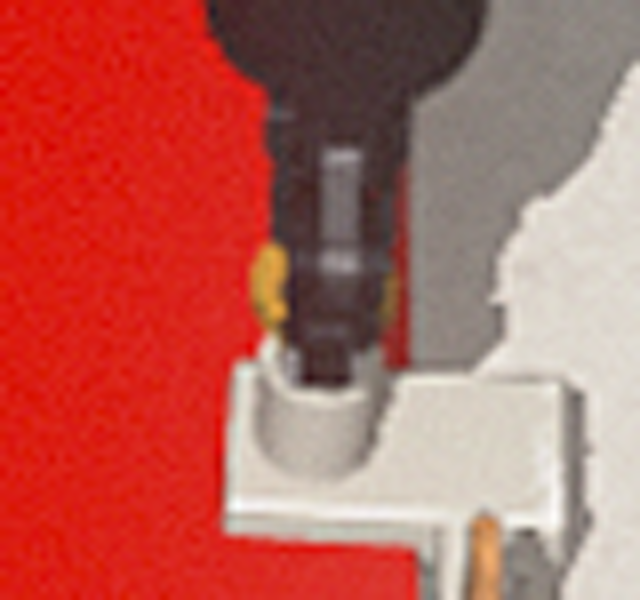

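Run:
```python
from h import *
import pickle
f=pickle.load(open('hov2.pkl','rb'));S=pickle.load(open('side0.pkl','rb'))
im=f['image'].astype(int)
for v in range(244,259):
    print(v,[tuple(im[v,u]) [1] for u in range(303,314)],'|',[tuple(im[v,u])[1] for u in range(320,331)])
print()
im=S['image'].astype(int)
for v in range(250,268,1):
    print(v,[im[v,u][1] for u in range(304,330)])
```

```text
244 [np.int64(30), np.int64(40), np.int64(41), np.int64(36), np.int64(32), np.int64(31), np.int64(43), np.int64(56), np.int64(54), np.int64(52), np.int64(55)] | [np.int64(87), np.int64(50), np.int64(44), np.int64(48), np.int64(57), np.int64(60), np.int64(52), np.int64(106), np.int64(137), np.int64(131), np.int64(131)]
245 [np.int64(35), np.int64(45), np.int64(29), np.int64(28), np.int64(30), np.int64(60), np.int64(94), np.int64(99), np.int64(63), np.int64(47), np.int64(50)] | [np.int64(79), np.int64(56), np.int64(49), np.int64(53), np.int64(59), np.int64(55), np.int64(43), np.int64(109), np.int64(135), np.int64(130), np.int64(133)]
246 [np.int64(44), np.int64(45), np.int64(47), np.int64(38), np.int64(35), np.int64(104), np.int64(157), np.int64(152), np.int64(108), np.int64(54), np.int64(67)] | [np.int64(98), np.int64(70), np.int64(63), np.int64(68), np.int64(54), np.int64(40), np.int64(53), np.int64(109), np.int64(138), np.int64(128), np.int64(128)]
247 [np.int64(30), np.int64(35), np.int64(37), np.int64(34), np.int64(60), np.int64(129), np.int64(159), np.int64(161), np.int64(129), n
[... 9986 characters left out ...]
141), np.int64(155), np.int64(161), np.int64(171), np.int64(169), np.int64(173), np.int64(176), np.int64(176), np.int64(170), np.int64(165), np.int64(165), np.int64(151), np.int64(141), np.int64(115), np.int64(101), np.int64(174), np.int64(206), np.int64(200), np.int64(196), np.int64(198), np.int64(199)]
267 [np.int64(115), np.int64(186), np.int64(208), np.int64(176), np.int64(136), np.int64(146), np.int64(160), np.int64(165), np.int64(171), np.int64(175), np.int64(179), np.int64(177), np.int64(176), np.int64(171), np.int64(169), np.int64(162), np.int64(151), np.int64(142), np.int64(115), np.int64(131), np.int64(185), np.int64(204), np.int64(200), np.int64(194), np.int64(199), np.int64(199)]
```

Run:
```python
from h import *
import pickle
f=pickle.load(open('hov2.pkl','rb'))
print('flange',onz(f,316.07,250.1,.1226),'boss',[onz(f,315.86,v,z).round(4) for v in(258.8,259.3) for z in(.0905,.092)])
c=np.array([.431,.123,.0905]);t=np.linspace(0,6.28,200)
p=np.array([proj(f,c+[.018*np.cos(a),.018*np.sin(a),0]) for a in t]);print(p.min(0),p.max(0),proj(f,c))
c=np.array([.431,.123,.1226]);q=[]
for dz in(-.004,.004):q+=[proj(f,c+[.021*np.cos(a),.021*np.sin(a),dz]) for a in t]
q=np.array(q);print(q.min(0),q.max(0),proj(f,c))
print(manip.state()['tool_pos'])
```

```text
flange [0.43057971 0.12321004 0.1226    ] boss [array([0.4295, 0.1224, 0.0905]), array([0.4296, 0.1236, 0.092 ]), array([0.4295, 0.1239, 0.0905]), array([0.4296, 0.1251, 0.092 ])]
[307.40002171 252.96318042] [323.0135155  265.12157885] (np.float64(315.2050105378488), np.float64(258.9825959141359))
[306.54223084 241.8411094 ] [325.27380176 258.36058844] (np.float64(315.8834911522699), np.float64(250.02354163819726))
[0.43187415 0.12377406 0.10817624]
```

```bash
python3 -m handwheel '[{"dx":0,"dy":0.001,"dz":0.001,"ax":0,"ay":0,"az":0},{"dx":0,"dy":0.001,"dz":0.003,"ax":0,"ay":0,"az":0},{"dx":0,"dy":0.001,"dz":0.005,"ax":0,"ay":0,"az":0},{"dx":0,"dy":0.001,"dz":0.006,"ax":0,"ay":0,"az":0},{"dx":0,"dy":0.001,"dz":0.006,"ax":0,"ay":0,"az":0}]'
python3 -m handwheel '[{"dx":0,"dy":0,"dz":0.0008,"ax":0,"ay":0,"az":0},{"dx":0,"dy":0,"dz":0.0016,"ax":0,"ay":0,"az":0},{"dx":0,"dy":0,"dz":0.002,"ax":0,"ay":0,"az":0}]'
```

```text
time: 6.62
tool_pos: [0.4301, 0.1237, 0.1011]
tool_rot: [-0.0, -0.707, 0.707, 0.0]
contact_force: [0.7, -0.1, -1.7]
gripper_width: 0.46
time: 7.0
tool_pos: [0.4303, 0.1237, 0.0994]
tool_rot: [0.0, -0.707, 0.707, -0.0]
contact_force: [-0.1, 0.2, -0.7]
gripper_width: 0.463
```

```bash
python3 -m handwheel '[{"dx":0,"dy":0,"dz":0.0008,"ax":0,"ay":0,"az":0},{"dx":0,"dy":0,"dz":0.0016,"ax":0,"ay":0,"az":0},{"dx":0,"dy":0,"dz":0.002,"ax":0,"ay":0,"az":0}]'
python3 -m handwheel '[{"dx":0,"dy":0,"dz":0.0008,"ax":0,"ay":0,"az":0},{"dx":0,"dy":0,"dz":0.0016,"ax":0,"ay":0,"az":0},{"dx":0,"dy":0,"dz":0.002,"ax":0,"ay":0,"az":0}]'
```

```text
time: 7.38
tool_pos: [0.4311, 0.1237, 0.0988]
tool_rot: [0.001, -0.707, 0.707, -0.001]
contact_force: [-2.9, -0.6, 7.1]
gripper_width: 0.46
time: 7.75
tool_pos: [0.4308, 0.1229, 0.0956]
tool_rot: [-0.0, -0.707, 0.707, -0.001]
contact_force: [0.6, -5.5, 1.5]
gripper_width: 0.468
```

```bash
python3 -m handwheel '[{"dx":0.0006,"dy":0,"dz":0,"ax":0,"ay":0,"az":0},{"dx":0.0006,"dy":0,"dz":0,"ax":0,"ay":0,"az":0}]'
python3 -m handwheel '[{"dx":0.0,"dy":0,"dz":0.0008,"ax":0,"ay":0,"az":0},{"dx":0.0,"dy":0,"dz":0.001,"ax":0,"ay":0,"az":0}]'
python3 - <<'E'
from h import *
s=manip.state();print(s['time'],s['tool_pos'],s['contact_force'],s['ft_torque'],RM(s['tool_rot']).round(4))
E
```

```text
time: 8.0
tool_pos: [0.4306, 0.1228, 0.0953]
tool_rot: [0.0, -0.707, 0.707, -0.001]
contact_force: [2.6, -4.8, -0.3]
gripper_width: 0.464
time: 8.25
tool_pos: [0.4306, 0.1228, 0.0945]
tool_rot: [-0.0, -0.707, 0.707, -0.001]
contact_force: [1.4, -6.1, 1.3]
gripper_width: 0.46
8.25 [0.43059235 0.12278439 0.09446904] [ 1.43331791 -6.10764388  1.30325402] [-0.86223128 -0.22322614 -0.03097287] [[-1.e-04 -1.e+00  8.e-04]
 [-1.e+00  1.e-04 -8.e-04]
 [ 8.e-04 -8.e-04 -1.e+00]]
```

```bash
python3 -m handwheel '[{"dx":0.0008,"dy":0,"dz":0,"ax":0,"ay":0,"az":0},{"dx":0.0008,"dy":0,"dz":0,"ax":0,"ay":0,"az":0}]'
python3 -m handwheel '[{"dx":0.0,"dy":0,"dz":0.0008,"ax":0,"ay":0,"az":0},{"dx":0.0,"dy":0,"dz":0.001,"ax":0,"ay":0,"az":0},{"dx":0.0,"dy":0,"dz":0.001,"ax":0,"ay":0,"az":0}]'
```

```text
time: 8.5
tool_pos: [0.4304, 0.1226, 0.0943]
tool_rot: [0.0, -0.707, 0.707, 0.0]
contact_force: [2.9, -2.1, 0.5]
gripper_width: 0.464
time: 8.88
tool_pos: [0.4303, 0.1225, 0.0933]
tool_rot: [0.0, -0.707, 0.707, 0.0]
contact_force: [2.0, -2.0, -0.8]
gripper_width: 0.458
```

```bash
python3 -m handwheel '[{"dx":0.0003,"dy":-0.0003,"dz":0.0007,"ax":0,"ay":0,"az":0},{"dx":0.0003,"dy":-0.0003,"dz":0.0014,"ax":0,"ay":0,"az":0},{"dx":0.0003,"dy":-0.0003,"dz":0.002,"ax":0,"ay":0,"az":0},{"dx":0.0003,"dy":-0.0003,"dz":0.002,"ax":0,"ay":0,"az":0}]'
python3 -m handwheel '[{"dx":0.0,"dy":0,"dz":0.0007,"ax":0,"ay":0,"az":0},{"dx":0.0,"dy":0,"dz":0.0014,"ax":0,"ay":0,"az":0},{"dx":0.0,"dy":0,"dz":0.002,"ax":0,"ay":0,"az":0},{"dx":0.0,"dy":0,"dz":0.002,"ax":0,"ay":0,"az":0}]'
```

```text
time: 9.38
tool_pos: [0.4303, 0.1222, 0.091]
tool_rot: [-0.0, -0.707, 0.707, 0.0]
contact_force: [2.0, -0.4, -1.8]
gripper_width: 0.46
time: 9.88
tool_pos: [0.4306, 0.1221, 0.0902]
tool_rot: [-0.0, -0.707, 0.707, 0.0]
contact_force: [-2.3, -0.1, 6.6]
gripper_width: 0.463
```

```bash
python3 -m handwheel '[{"dx":0.0,"dy":0,"dz":0.0005,"ax":0,"ay":0,"az":0},{"dx":0.0,"dy":0,"dz":0.001,"ax":0,"ay":0,"az":0},{"dx":0.0,"dy":0,"dz":0.001,"ax":0,"ay":0,"az":0}]'
python3 -m handwheel '[{"dx":0.0,"dy":0,"dz":0.0005,"ax":0,"ay":0,"az":0},{"dx":0.0,"dy":0,"dz":0.001,"ax":0,"ay":0,"az":0},{"dx":0.0,"dy":0,"dz":0.001,"ax":0,"ay":0,"az":0}]'
```

```text
time: 10.25
tool_pos: [0.4308, 0.1221, 0.0902]
tool_rot: [-0.0, -0.707, 0.707, 0.0]
contact_force: [-5.6, -0.5, 10.7]
gripper_width: 0.462
time: 10.62
tool_pos: [0.4309, 0.1221, 0.0895]
tool_rot: [-0.0, -0.707, 0.707, 0.0]
contact_force: [-6.3, -1.5, 13.5]
gripper_width: 0.461
```

```bash
python3 -m handwheel '[{"dx":0.0,"dy":0,"dz":0.0005,"ax":0,"ay":0,"az":0},{"dx":0.0,"dy":0,"dz":0.001,"ax":0,"ay":0,"az":0},{"dx":0.0,"dy":0,"dz":0.001,"ax":0,"ay":0,"az":0}]'
```

```text
time: 11.0
tool_pos: [0.4309, 0.1221, 0.0885]
tool_rot: [-0.0, -0.707, 0.707, 0.0]
contact_force: [-5.3, -0.9, 12.8]
gripper_width: 0.459
```

```bash
python3 -m handwheel '[{"dx":0.0,"dy":0.0006,"dz":0.0005,"ax":0,"ay":0,"az":0},{"dx":0.0,"dy":0.0006,"dz":0.001,"ax":0,"ay":0,"az":0},{"dx":0.0,"dy":0.0006,"dz":0.0015,"ax":0,"ay":0,"az":0},{"dx":0.0,"dy":0.0006,"dz":0.002,"ax":0,"ay":0,"az":0}]'
python3 -m handwheel '[{"dx":0.0,"dy":0,"dz":0.0005,"ax":0,"ay":0,"az":0},{"dx":0.0,"dy":0,"dz":0.001,"ax":0,"ay":0,"az":0},{"dx":0.0,"dy":0,"dz":0.0015,"ax":0,"ay":0,"az":0},{"dx":0.0,"dy":0,"dz":0.002,"ax":0,"ay":0,"az":0}]'
```

```text
time: 11.5
tool_pos: [0.4308, 0.1221, 0.0869]
tool_rot: [0.0, -0.707, 0.707, -0.0]
contact_force: [-5.0, -1.8, 13.2]
gripper_width: 0.461
time: 12.0
tool_pos: [0.4308, 0.1221, 0.0848]
tool_rot: [0.0, -0.707, 0.707, -0.0]
contact_force: [-5.6, -1.0, 13.5]
gripper_width: 0.457
```

```bash
python3 -m handwheel '[{"dx":0.0,"dy":0.0006,"dz":0.0005,"ax":0,"ay":0,"az":0},{"dx":0.0,"dy":0.0006,"dz":0.001,"ax":0,"ay":0,"az":0},{"dx":0.0,"dy":0.0006,"dz":0.0015,"ax":0,"ay":0,"az":0},{"dx":0.0,"dy":0.0006,"dz":0.002,"ax":0,"ay":0,"az":0}]'
python3 - <<'E'
from h import *
f=grab('side','ins_full')
cv2.imwrite('pics/ins1.png',cv2.resize(f['image'][215:290,276:356],(640,600),interpolation=cv2.INTER_CUBIC))
E
```

```text
time: 12.5
tool_pos: [0.4307, 0.1221, 0.0831]
tool_rot: [0.001, -0.707, 0.707, -0.001]
contact_force: [-3.5, -1.1, 12.8]
gripper_width: 0.464
```

View pics/ins1.png

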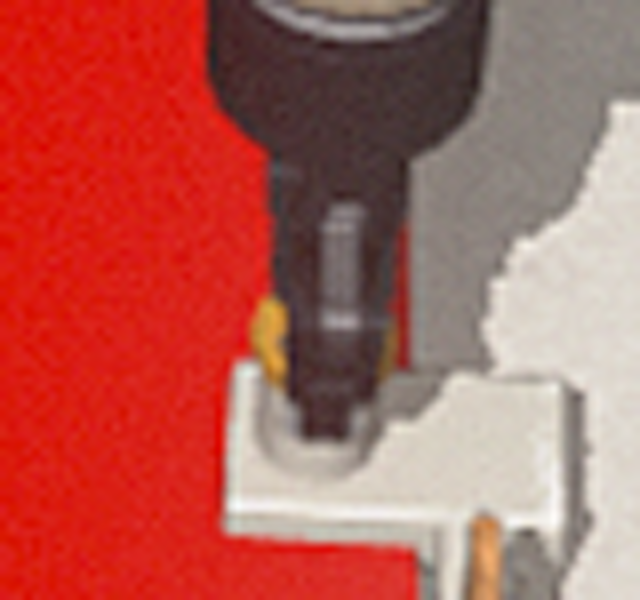

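```bash
python3 -m handwheel '[{"dx":0.0,"dy":0.0004,"dz":0.0005,"ax":0,"ay":0,"az":0},{"dx":0.0,"dy":0.0004,"dz":0.001,"ax":0,"ay":0,"az":0},{"dx":0.0,"dy":0.0004,"dz":0.0015,"ax":0,"ay":0,"az":0}]'
python3 -m handwheel '[{"dx":0.0,"dy":0,"dz":0.0004,"ax":0,"ay":0,"az":0},{"dx":0.0,"dy":0,"dz":0.0008,"ax":0,"ay":0,"az":0}]'
```

```text
time: 12.92
tool_pos: [0.4307, 0.1221, 0.0818]
tool_rot: [-0.001, 0.707, -0.707, 0.001]
contact_force: [-3.7, -0.8, 13.8]
gripper_width: 0.463
time: 13.18
tool_pos: [0.4307, 0.1221, 0.081]
tool_rot: [0.001, -0.707, 0.707, -0.001]
contact_force: [-3.3, -0.5, 13.7]
gripper_width: 0.457
```

```bash
python3 -m handwheel '[{"dx":0.0,"dy":0,"dz":0.0004,"ax":0,"ay":0,"az":0},{"dx":0.0,"dy":0,"dz":0.0008,"ax":0,"ay":0,"az":0}]'
```

```text
time: 13.42
tool_pos: [0.4307, 0.1221, 0.0802]
tool_rot: [0.001, -0.707, 0.707, -0.001]
contact_force: [-2.7, -0.3, 13.5]
gripper_width: 0.461
```

```bash
python3 -m handwheel '[{"dx":0.0,"dy":0,"dz":0.0004,"ax":0,"ay":0,"az":0},{"dx":0.0,"dy":0,"dz":0.0008,"ax":0,"ay":0,"az":0}]'
```

```text
time: 13.68
tool_pos: [0.4307, 0.1221, 0.0794]
tool_rot: [0.001, -0.707, 0.707, -0.001]
contact_force: [-4.3, -0.6, 15.0]
gripper_width: 0.462
```

```bash
python3 -m handwheel '[{"dx":0.0,"dy":0,"dz":0.0004,"ax":0,"ay":0,"az":0},{"dx":0.0,"dy":0,"dz":0.0008,"ax":0,"ay":0,"az":0}]'
```

```text
time: 13.92
tool_pos: [0.4307, 0.1221, 0.0794]
tool_rot: [-0.001, 0.707, -0.707, 0.001]
contact_force: [-5.7, -1.2, 19.3]
gripper_width: 0.46
```

```bash
python3 -m handwheel '[{"dx":0.0,"dy":0,"dz":0.0004,"ax":0,"ay":0,"az":0},{"dx":0.0,"dy":0,"dz":0.0008,"ax":0,"ay":0,"az":0}]'
```

```text
time: 14.18
tool_pos: [0.4307, 0.1221, 0.0793]
tool_rot: [-0.001, 0.707, -0.707, 0.001]
contact_force: [-9.5, -2.8, 24.5]
gripper_width: 0.465
```

```bash
python3 -m handwheel '[{"dx":0.0,"dy":0.0003,"dz":0.0003,"ax":0,"ay":0,"az":0},{"dx":0.0,"dy":0.0003,"dz":0.0003,"ax":0,"ay":0,"az":0}]'
```

```text
time: 14.42
tool_pos: [0.4307, 0.1221, 0.0793]
tool_rot: [-0.001, 0.707, -0.707, 0.001]
contact_force: [-9.3, -2.4, 23.7]
gripper_width: 0.464
```

```bash
python3 -m handwheel '[{"dx":0.0,"dy":0,"dz":0.0002,"ax":0,"ay":0,"az":0},{"dx":0.0,"dy":0,"dz":0.0002,"ax":0,"ay":0,"az":0},{"dx":0.0,"dy":0,"dz":0.0002,"ax":0,"ay":0,"az":0},{"dx":0.0,"dy":0,"dz":0.0002,"ax":0,"ay":0,"az":0},{"dx":0.0,"dy":0,"dz":0.0002,"ax":0,"ay":0,"az":0}]'
python3 -m handwheel '[{"dx":0.0,"dy":0,"dz":0,"ax":0,"ay":0,"az":0},{"dx":0.0,"dy":0,"dz":0,"ax":0,"ay":0,"az":0},{"dx":0.0,"dy":0,"dz":0,"ax":0,"ay":0,"az":0}]'
python3 - <<'E'
from h import *
s=manip.state();print(s['ft_torque'],RM(s['tool_rot']).round(4))
f=grab('side')
cv2.imwrite('pics/ins2.png',cv2.resize(f['image'][215:290,276:356],(640,600),interpolation=cv2.INTER_CUBIC))
E
```

```text
time: 15.05
tool_pos: [0.4307, 0.1222, 0.0793]
tool_rot: [-0.001, 0.707, -0.707, 0.001]
contact_force: [-9.9, -1.7, 24.6]
gripper_width: 0.46
time: 15.42
tool_pos: [0.4307, 0.1222, 0.0793]
tool_rot: [-0.001, 0.707, -0.707, 0.001]
contact_force: [-9.2, -2.8, 24.0]
gripper_width: 0.462
[-0.39668666  1.50429076 -0.01079887] [[ 1.0e-04 -1.0e+00  2.6e-03]
 [-1.0e+00 -1.0e-04 -3.0e-04]
 [ 3.0e-04 -2.6e-03 -1.0e+00]]
```

View pics/ins2.png

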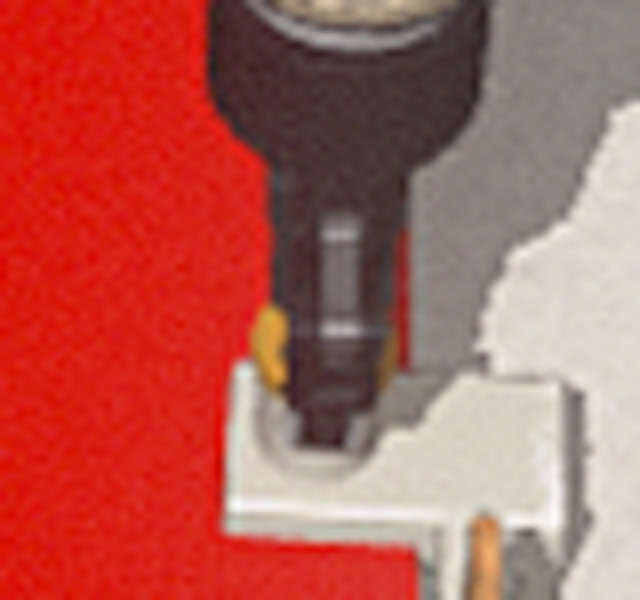

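```bash
python3 -m handwheel '[{"dx":0.0,"dy":0,"dz":-0.001,"ax":0,"ay":0,"az":0},{"dx":0.0,"dy":0.0005,"dz":-0.002,"ax":0,"ay":0,"az":0},{"dx":0.0,"dy":0.0005,"dz":-0.002,"ax":0,"ay":0,"az":0}]'
```

```text
time: 15.85
tool_pos: [0.4305, 0.1221, 0.0794]
tool_rot: [0.002, -0.707, 0.707, -0.002]
contact_force: [-0.3, -1.0, 11.4]
gripper_width: 0.464
```

```bash
python3 -m handwheel '[{"dx":0.0,"dy":0,"dz":-0.0006,"ax":0,"ay":0,"az":0},{"dx":0.0,"dy":0,"dz":-0.001,"ax":0,"ay":0,"az":0}]'
python3 -m handwheel '[{"dx":0.0,"dy":0,"dz":0,"ax":0,"ay":0,"az":0},{"dx":0.0,"dy":0,"dz":0,"ax":0,"ay":0,"az":0},{"dx":0.0,"dy":0,"dz":0,"ax":0,"ay":0,"az":0},{"dx":0.0,"dy":0,"dz":0,"ax":0,"ay":0,"az":0},{"dx":0.0,"dy":0,"dz":0,"ax":0,"ay":0,"az":0}]' 0
python3 -m handwheel '[{"dx":0.0,"dy":0,"dz":0,"ax":0,"ay":0,"az":0},{"dx":0.0,"dy":0,"dz":0,"ax":0,"ay":0,"az":0}]'
```

```text
time: 16.1
tool_pos: [0.4305, 0.1221, 0.0795]
tool_rot: [0.002, -0.707, 0.707, -0.002]
contact_force: [4.3, -0.3, 4.3]
gripper_width: 0.46
time: 16.73
tool_pos: [0.428, 0.122, 0.0771]
tool_rot: [-0.0, -0.707, 0.707, 0.0]
contact_force: [-0.7, 1.1, -0.8]
gripper_width: 1.0
time: 16.98
tool_pos: [0.4281, 0.122, 0.0773]
tool_rot: [0.0, -0.707, 0.707, 0.0]
contact_force: [0.4, 1.1, -0.7]
gripper_width: 1.0
```

Released cleanly, with no force left on the tool. Next I back straight up and look.

```bash
python3 -m handwheel '[{"dx":0.0,"dy":0,"dz":-0.02,"ax":0,"ay":0,"az":0},{"dx":0.0,"dy":0,"dz":-0.06,"ax":0,"ay":0,"az":0},{"dx":0.0,"dy":0,"dz":-0.12,"ax":0,"ay":0,"az":0},{"dx":0.0,"dy":0,"dz":-0.15,"ax":0,"ay":0,"az":0},{"dx":0.0,"dy":0,"dz":-0.15,"ax":0,"ay":0,"az":0}]'
python3 -m handwheel '[{"dx":0.15,"dy":0.0,"dz":0,"ax":0,"ay":0,"az":0},{"dx":0.15,"dy":0.0,"dz":0,"ax":0,"ay":0,"az":0},{"dx":0.15,"dy":0.0,"dz":0,"ax":0,"ay":0,"az":0},{"dx":0.15,"dy":0.0,"dz":0,"ax":0,"ay":0,"az":0}]'
python3 - <<'E'
from h import *
import pickle
f=grab('side','fin_side');g=grab('top','fin_top');pickle.dump((f,g),open('fin.pkl','wb'))
cv2.imwrite('pics/fin.png',np.hstack([cv2.resize(f['image'][235:285,290:340],(400,400),interpolation=cv2.INTER_CUBIC),cv2.resize(g['image'][215:265,215:265],(400,400),interpolation=cv2.INTER_CUBIC)]))
c=np.array([.4295,.1233,.0985]);t=np.linspace(0,6.28,200)
p=np.array([proj(f,c+[.021*np.cos(a),.021*np.sin(a),0]) for a in t]);print('pred flange top',p.min(0),p.max(0))
p=np.array([proj(f,c+[.021*np.cos(a),.021*np.sin(a),-.008]) for a in t]);print('pred flange bottom',p.min(0),p.max(0))
E
```

```text
time: 17.6
tool_pos: [0.4299, 0.1222, 0.2308]
tool_rot: [0.003, -0.707, 0.707, -0.002]
contact_force: [0.8, 0.2, -0.1]
gripper_width: 0.998
time: 18.1
tool_pos: [0.4272, -0.0291, 0.2253]
tool_rot: [-0.001, -0.706, 0.708, 0.001]
contact_force: [-0.3, 0.6, 0.7]
gripper_width: 0.999
pred flange top [306.87700551 249.87993985] [325.18097145 264.08605208]
pred flange bottom [306.74931312 252.08854283] [324.96879667 266.27906703]
```

View pics/fin.png

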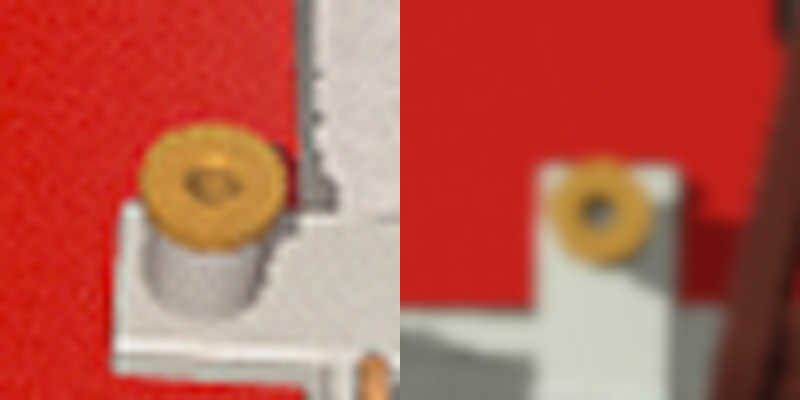

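View pics/fin_side.png

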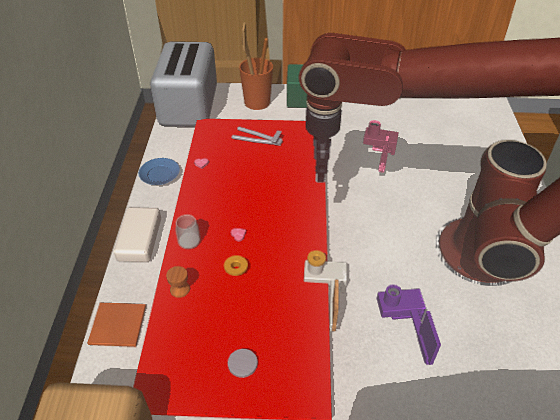

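Run:
```python
from h import *
import pickle
S=pickle.load(open('side0.pkl','rb'));f,g=pickle.load(open('fin.pkl','rb'))
for n,b in dict(big=(220,250,252,280),heartA=(228,225,250,245),jar=(172,210,205,252),cup=(162,262,192,302),lid=(222,342,262,382),heartB=(190,153,212,172),opener=(228,122,290,148)).items():
    x0,y0,x1,y1=b;d=cv2.absdiff(S['image'][y0:y1,x0:x1],f['image'][y0:y1,x0:x1]).max(2);print(n,(d>60).sum(),d.size)
q=np.array([atdepth(f,u,v)[2] for u,v in((310,257),(322,257),(316,252),(316,262),(312,260),(320,260),(320,254))]);print(q.round(4))
s=manip.state();print(s['time'],s['contact_force'],np.abs(s['joint_vel']).max())
manip.job_done()
```

```text
big 0 960
heartA 0 440
jar 0 1386
cup 0 1200
lid 0 1600
heartB 0 418
opener 0 1612
[0.1007 0.0959 0.0983 0.0968 0.0956 0.0981 0.0993]
18.2 [-0.49521575  0.79590471  0.96402067] 0.023794938903516114
the job is handed in; nothing more can be done
```

The small sleeve is pressed into the white clamp's boss with its shoulder on the rim, and the job was handed in at 18.2 s of the 58 s allowed.

**How it went:**
- **Entry:** I gripped the sleeve across its flange. It touched the bore's edge at about 7 N and slid in once I corrected sideways by about 1.5 mm.
- **Collar:** It moved at about 13–14 N on the wrist reading.
- **Stop and hold:** The sleeve stopped about 20 mm below first contact. I held about 24–25 N downward for roughly 1.2 s, plus about 10 N sideways, so about 27 N in all. I then eased off to about 4 N and opened the gripper.

**Last checks:**
- **Seat:** In the side view, the flange's top and bottom edges are within about 0.3 px of where a flush, level shoulder would appear. Depth readings on the flange average 0.098 m, against the 0.0985 m expected. They scatter by a couple of millimetres, so they can't confirm flushness more finely.
- **Everything else:** Before and after side pictures show no change at the big sleeve, hearts, jar, lid, egg cup or can opener. The gripper is clear and the force reading is near zero.

**Disagreements:**
- **Boss position:** The two cameras differed by about 1–2 mm, so I lined the sleeve up from the side view alone and then by feel.
- **Sideways force:** The sideways force under load never fully went away. The highest reading I saw was about 27 N in all, well below the 42 N at which the clamp cracks. Readings came only at the end of each move, so a brief peak in between would not show.

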